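# Pack the thread winder into its foam insert

## Task

Take the notched wooden thread winder (not the round-ended paddle beside it) out of the low rack and lay it flat on the bare counter, letting go of it. Then pick it up again, set it into the empty cutout of its shape in the foam-lined case (the finger notch leaves room to hold it by its narrow waist), and press it fully home, level on the bottom of the cutout, and let go. Leave everything else where it is.

Things in the scene. Friction and masses are not known exactly. Their poses are not given: they have to be found in the camera images.
- winder: Thread winder: flat pale-wood board 130 mm long, 24 thick, 0.07-0.14 kg, of three parts in line on its x axis: head 64 wide x 34 long at +x, waist 36 wide x 62 long, foot 48 wide x 34 long at -x. Origin: centre of underside, mid-length; z up. Starts flat in one rack bay (floor 10 mm above counter), head inwards, the outer 45 to 60 mm (foot and some waist) out of the mouth.
- paddle: A bystander in the other bay of the rack, to be left there: a pale-wood board 130 mm long, 48 mm wide, 24 mm thick with a plain straight body and a half-round end that sticks out of the mouth. Origin: centre of its underside, its x points into the rack.
- rack: Fixed low dark-wood rack, 230 mm wide, 140 deep, 52 high; two bays with centre lines at y = +55 and -55 mm of its frame (which holds the winder varies), each 70 mm wide, floor 10 mm and roof 44 mm above the counter; the roof covers all inside. Origin: on the counter, middle of the mouth face; its x points into the rack: parts come out along -x.
- case: Fixed open wooden case, 186 mm (its x) by 256 mm (its y), rim 40 mm high, filled with dark foam whose top is 36 mm above the counter. Origin: centre of its underside on the counter. The winder's empty cutout lies on its +y side; a steel T-shaped gauge already sits in the other cutout on its -y side.
- seat (a point): Where the winder's origin belongs when fully home: bottom of its cutout, 16 mm above the counter, 20 below the foam top (the winder then stands 4 mm proud). x towards the cutout's wide (head) end, z up. Cutout: the winder's outline plus 2 mm all round; at the waist it widens to a finger notch, x -23 to +23 mm, y -50 to +50 mm, floor 10 mm above the counter.
- bed (a joint): Loose foam bed in the winder cutout, of the winder's outline: 0 = up (its top 11 mm above the seat point, 9 below the foam top), 0.011 m = pressed fully down. Starts 0 to 3 mm down, slides stiffly: takes about 8 N of push and stays where it is left; the winder's weight alone does not press it down.
- gauge: Bystander: the steel T-shaped gauge, 98 by 80 mm, 24 mm thick, already seated in the case. Origin: centre of its underside.
- pot: Bystander: round steel water pot, 92 mm wide, 80 mm high, origin under its centre.
- spool: Bystander: turned wooden spool standing on end, 52 mm wide, 54 mm high, origin under its centre.
- bell: Bystander: brass hand bell standing mouth down, 60 mm wide, 88 mm high, origin under its centre.
- carton: Bystander: small cardboard carton, 110 by 70 by 45 mm, origin under its centre.
Mind the look-alikes: they are no part of the job. Leave any blue or turquoise look-alike of the winder alone.

How it is judged:
By the outcome, as a careful person would: the job done as asked, in the order asked, and still so for the second after the job is handed in, with the robot touching nothing.
It also fails if it takes over 42 s, if anything falls off the work surface, if the arm or the gripper's body presses on something with over 40 N, if the wrist force passes 120 N, or if a joint passes its speed limit or range.

## Robot

A 6-joint arm with a two-finger parallel gripper is mounted at the origin on the work surface. World frame = base frame: x ahead of the robot, y to its left, z up, the work surface at z = 0. Lengths are in m, angles in rad, forces in N, time in s.
With the tool pointing down it reaches from about 0.25 to 0.725 m from the base axis. Payload 4 kg.
Tool frame: the origin (TCP) lies at the very end of the fingers, on their centre line; the grasp point (between the pads) lies 19 mm behind it; y points along the fingers, z is the direction in which the jaws open and shut, and the axes are right-handed (so a half turn about y gives the same grasp; the last joint's range is limited). The gripper opens to 85 mm and grips with 20 to 120 N. Pads are 22 mm wide; open, the fingers measure 114 mm over their backs; the gripper's body (76 mm by 85 mm) begins 54 mm behind the grasp point. The pads swing forward as they close: fully open they stand 13 mm farther back than shut.
Start: joints at [1.282, 0.241, 0.005, 1.335, 0, 1.571], TCP at [0.142, 0.479, 0.231] pointing down, gripper open.
Joint ranges: [-2.72, 2.72], [-1.05, 1.87], [-1.09, 1.28], [-1.99, 2.15], [-1.42, 1.44], [-3.14, 3.14]. Speed limits (rad/s): [2.79, 2.79, 3.14, 3.14, 3.14, 3.14].

## Interface

Orientations are given as a unit quaternion [x, y, z, w].
In Python, from workcell import bot gives the robot as it stands. The module is installed in compiled form; this text tells all that it offers.
- The arm moves only by the tool move_arm, never from a script. Its argument "increments" is a list of rows, each an object with "grip": the closure, from 0 (fully open) to 1 (shut); "linear": the shift along the tool's x, y, z scaled (see below), a list of three; "twist": the turn about the tool's y scaled (see below). A call has exactly 5 rows; each row shifts and turns the pose as measured when the row begins, along the tool's axes as they then stand; what a row does not reach is not made up. The controller multiplies each number of a shift by 0.2 m and each number of a turn by 2 rad. A row lasts 1/10 s, in which the tool goes at most 50 mm and 8.59 degrees, less where a joint would pass 70% of its speed; a pose out of reach is approached as far as the arm can. A call with a number of a shift or a turn outside -1 to 1 is refused whole. A call with a gripper value outside its range is refused whole. The fingers move at their own pace and stop on an object; the grip force is fixed at half the most. Time passes only in rows, so rows that do not move let the fingers close, or fill a call up. It gives the time, the measured TCP pose, the force and the opening at its end, in the units of the state.
- bot.get_obs(): the state, without advancing time (a new reading comes with each control period).
- bot.camera(name): name is "scene" or "top" or "wrist"; returns (picture, depth): 384x512x3 uint8, blue, green, red; 384x512 float32, m along the optical axis (not along the pixel's ray), 0 where there is no reading.
- bot.camera_params(name): a dict with "camera_matrix" (3x3 intrinsics, pixels), "dist" ([k1, k2, p1, p2, k3] as OpenCV has them; the pictures are not rectified), "rvec" (rotation vector, rad) and "tvec" (3), from world to camera coordinates, as OpenCV has them; the wrist camera has in their place "T_tool_cam" (4x4, takes a point from camera to tool coordinates, whose origin is the TCP and whose axes are the tool frame's). Camera axes: x right, y down, z forward; pixel columns grow to the right and rows downward; lengths in m; the calibration is good to about 2 mm. A picture is of the moment at which its call begins: read the wrist's pose just before it. camera_params takes no time and is no camera call.
- bot.job_done(): hands the job in, once; it reports no verdict.
The state is a dict: "clock": time; "joint_pos": joint angles; "joint_vel": joint speeds; "tau": joint torques, N m; "eef_pos": TCP position; "tool_rot": TCP orientation; "ft_force": force on the tool from outside, world axes, zero at the start; "ft_torque": the same for the moment, N m; "grip_width": finger opening in m.
Only numpy, scipy, OpenCV 4.12 (cv2) and the standard library are available. Lean on these libraries where they do the work, as an engineer would, in place of code of your own. Each camera call takes 0.05 s, during which the arm holds its last target. There are 200 camera calls.

## Working session

There is one attempt and no reset: what is moved stays moved. The work goes in short steps, Python scripts to look and compute and a tool call to move; the robot and the scene stay as the last step left them, time stands still between calls to the robot, and variables do not carry over. Pictures are saved under pics/ and viewed, about 8 in all and at most 12, crops included, and the job is handed in when it is done.

Besides the shell and the picture viewer there is one more tool, called after "Request:" as name(argument=value, ...) on one line, values as JSON. move_arm: Moves the arm, as the interface text tells. Its arguments: {"type":"object","properties":{"increments":{"type":"array"}},"required":["increments"]}

```bash
mkdir -p pics
cat > h.py <<'E'
import numpy as np, cv2
from scipy.spatial.transform import Rotation as R
from workcell import bot
def grab(name,fn):
    o=bot.get_obs(); im,d=bot.camera(name); cv2.imwrite('pics/%s.png'%fn,im)
    np.savez('pics/%s.npz'%fn,im=im,d=d,p=np.array(o['eef_pos']),q=np.array(o['tool_rot']))
    return im,d
def world(name,fn,uv,z=None):
    """pixel -> world; by depth, or by the plane z"""
    f=np.load('pics/%s.npz'%fn); P=bot.camera_params(name)
    K=np.array(P['camera_matrix']); D=np.array(P['dist'])
    if name=='wrist':
        T=np.eye(4);T[:3,:3]=R.from_quat(f['q']).as_matrix();T[:3,3]=f['p']
        T=T@np.array(P['T_tool_cam']); Rc=T[:3,:3]; c=T[:3,3]
    else:
        Rm=cv2.Rodrigues(np.array(P['rvec'],float))[0]; Rc=Rm.T; c=-Rm.T@np.array(P['tvec']).ravel()
    uv=np.array(uv,float).reshape(-1,2)
    n=cv2.undistortPoints(uv.reshape(-1,1,2),K,D).reshape(-1,2)
    r=np.c_[n,np.ones(len(n))]@Rc.T
    if z is None:
        s=np.array([f['d'][int(round(v)),int(round(u))] for u,v in uv])
    else: s=(z-c[2])/r[:,2]
    return c+r*s[:,None]
def st():
    o=bot.get_obs(); M=R.from_quat(o['tool_rot']).as_matrix()
    print('t',round(o['clock'],2),'p',np.round(o['eef_pos'],4),'F',np.round(o['ft_force'],1),'w',round(o['grip_width'],4),'j',np.round(o['joint_pos'],3)); print(np.round(M,3)); return np.array(o['eef_pos']),M
E
python3 - <<'E'
from h import *
st()
a,_=grab('scene','s0'); b,_=grab('top','t0')
cv2.imwrite('pics/t0b.png',cv2.resize(b,(800,600),interpolation=cv2.INTER_CUBIC))
E
```

```text
t 0.0 p [0.1422 0.4787 0.2304] F [0.1 0.3 0.3] w 0.0854 j [ 1.282  0.241  0.004  1.335 -0.     1.571]
[[ 0.959 -0.001  0.285]
 [-0.285 -0.002  0.959]
 [ 0.    -1.    -0.002]]
```

View pics/t0b.png

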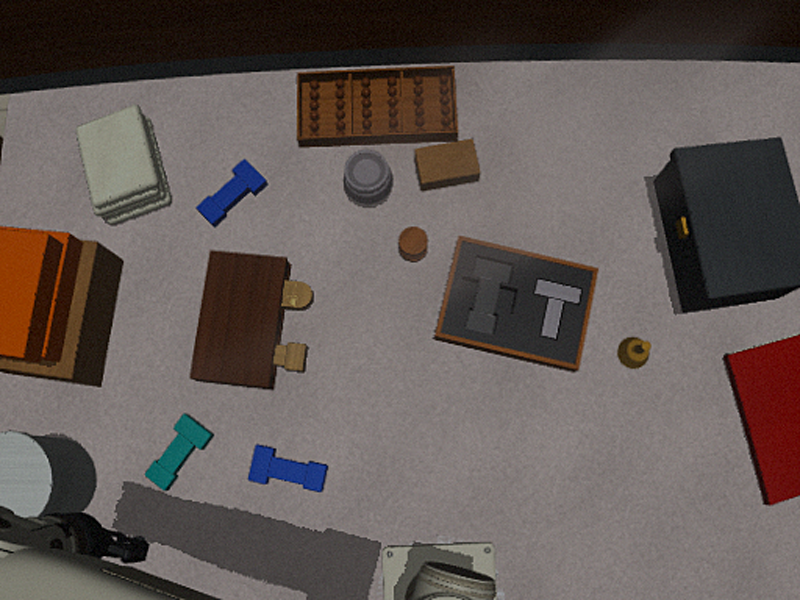

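View pics/s0.png

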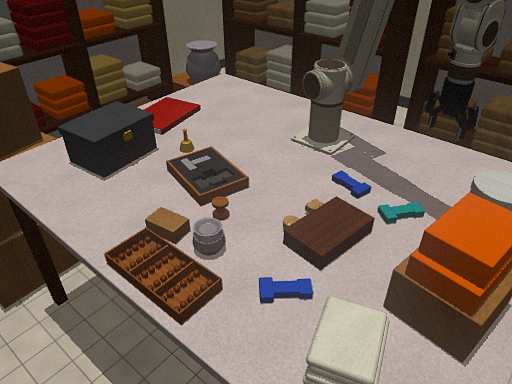

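The top picture shows the rack at (240,320), its mouth facing right. The winder sticks out at (291,357) and the paddle's round end at (298,295). The case is at (517,303), with the empty cutout on its left. I'll enlarge it to read off points.

Run:
```python
from h import *
f=np.load('pics/t0.npz')['im']
c=f[145:260,170:390]; c=cv2.convertScaleAbs(c,alpha=1.6,beta=15)
c=cv2.resize(c,None,fx=3.6,fy=3.6,interpolation=cv2.INTER_CUBIC)
cv2.imwrite('pics/c0.png',c); print(c.shape)
```

```text
(414, 792, 3)
```

View pics/c0.png

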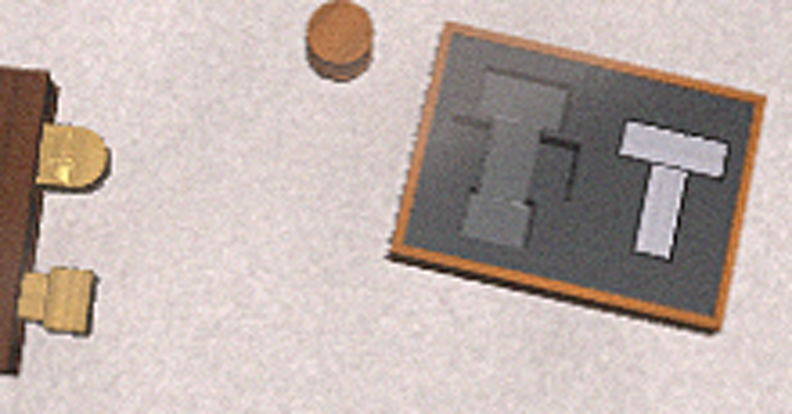

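Run:
```python
from h import *
def w(l,z): 
    uv=[((x+.5)/3.6-.5+170,(y+.5)/3.6-.5+145) for x,y in l]
    return world('top','t0',uv,z)
for n,l,z in [('case',[(447,25),(766,97),(716,328),(393,250)],.04),('foot',[(52,267),(95,268),(88,332),(45,333)],.034),('waist',[(24,273),(20,318)],.034),('mouth',[(49,72),(18,374)],.052),
 ('cut head',[(487,70),(567,90)],.036),('cut foot',[(463,235),(526,247)],.036),('paddle',[(109,158)],.034),('spool',[(338,30)],.054)]:
    p=w(l,z); print(n,np.round(p,3).tolist())
    if len(p)>1: d=np.diff(np.r_[p,p[:1]],axis=0); print('  len',np.round(np.linalg.norm(d,axis=1),3),'ang',np.round(np.degrees(np.arctan2(d[:,1],d[:,0])),1),'mean',np.round(p.mean(0),4))
uv=[((x+.5)/3.6-.5+170,(y+.5)/3.6-.5+145) for x,y in [(70,300),(35,295),(510,150),(500,100),(240,200),(10,200)]]
print(np.round(world('top','t0',uv),4))
```

```text
case [[0.629, -0.062, 0.04], [0.562, -0.306, 0.04], [0.385, -0.252, 0.04], [0.455, -0.013, 0.04]]
  len [0.253 0.185 0.249 0.181] ang [-105.3  163.1   73.8  -15.9] mean [ 0.5077 -0.1585  0.04  ]
foot [[0.453, 0.245, 0.034], [0.451, 0.212, 0.034], [0.402, 0.218, 0.034], [0.403, 0.251, 0.034]]
  len [0.033 0.049 0.033 0.05 ] ang [-93.5 172.9  89.3  -6.6] mean [0.4272 0.2315 0.034 ]
waist [[0.449, 0.266, 0.034], [0.415, 0.27, 0.034]]
  len [0.034 0.034] ang [174.5  -5.5] mean [0.4319 0.268  0.034 ]
mouth [[0.601, 0.243, 0.052], [0.371, 0.268, 0.052]]
  len [0.231 0.231] ang [173.8  -6.2] mean [0.4856 0.2559 0.052 ]
cut head [[0.593, -0.092, 0.036], [0.574, -0.152, 0.036]]
  len [0.063 0.063] ang [-106.7   73.3] mean [ 0.5834 -0.122   0.036 ]
cut foot [[0.465, -0.066, 0.036], [0.454, -0.113, 0.036]]
  len [0.048 0.048] ang [-103.3   76.7] mean [ 0.4591 -0.0898  0.036 ]
paddle [[0.535, 0.2, 0.034]]
spool [[0.624, 0.022, 0.054]]
[[ 4.275e-01  2.319e-01  3.130e-02]
 [ 4.327e-01  2.590e-01  2.890e-02]
 [ 5.311e-01 -1.066e-01  2.610e-02]
 [ 5.713e-01 -1.013e-01  2.450e-02]
 [ 5.056e-01  1.030e-01 -2.000e-04]
 [ 5.015e-01  2.730e-01  5.480e-02]]
```

```bash
cat >> h.py <<'E'
def plan(tp,yaw,n):
    """rows of (linear, twist) from the present pose to TCP tp, tool z at world yaw (deg), tool pointing down"""
    p,M=st(); y0=np.degrees(np.arctan2(M[1,2],M[0,2])); dy=(yaw-y0+180)%360-180
    d=(np.array(tp)-p)/n; k=-np.radians(dy)/n
    print('dy',round(dy,2),'step mm',np.round(d*1e3,1),'twist',round(k/2,4))
    for i in range(n): print(np.round(M.T@d/0.2,3).tolist()); M=M@R.from_rotvec([0,k,0]).as_matrix()
E
python3 -c "
from h import *
plan([.427,.2315,.13],173.8,15)"
```

```text
t 0.1 p [0.1422 0.4788 0.2305] F [ 0.3  0.2 -0.1] w 0.0856 j [ 1.282  0.241  0.004  1.335 -0.     1.571]
[[ 0.959 -0.001  0.285]
 [-0.285 -0.002  0.959]
 [ 0.    -1.    -0.002]]
dy 100.35 step mm [ 19.  -16.5  -6.7] twist -0.0584
[0.114, 0.034, -0.052]
[0.108, 0.034, -0.065]
[0.099, 0.034, -0.077]
[0.09, 0.034, -0.088]
[0.079, 0.034, -0.098]
[0.067, 0.034, -0.106]
[0.054, 0.034, -0.113]
[0.04, 0.034, -0.119]
[0.026, 0.034, -0.123]
[0.012, 0.034, -0.125]
[-0.003, 0.034, -0.126]
[-0.017, 0.034, -0.124]
[-0.032, 0.034, -0.122]
[-0.046, 0.034, -0.117]
[-0.059, 0.034, -0.111]
```

Request:
move_arm(increments=[{"grip": 0, "linear": [0.114, 0.034, -0.052], "twist": -0.058}, {"grip": 0, "linear": [0.108, 0.034, -0.065], "twist": -0.058}, {"grip": 0, "linear": [0.099, 0.034, -0.077], "twist": -0.058}, {"grip": 0, "linear": [0.09, 0.034, -0.088], "twist": -0.058}, {"grip": 0, "linear": [0.079, 0.034, -0.098], "twist": -0.058}])

```text
clock: 0.6
eef_pos: [0.2381, 0.3959, 0.1938]
tool_rot: [0.699, 0.112, -0.114, -0.697]
ft_force: [0.6, 0.9, 0.1]
grip_width: 0.0855
```

Request:
move_arm(increments=[{"grip": 0, "linear": [0.067, 0.034, -0.106], "twist": -0.058}, {"grip": 0, "linear": [0.054, 0.034, -0.113], "twist": -0.058}, {"grip": 0, "linear": [0.04, 0.034, -0.119], "twist": -0.058}, {"grip": 0, "linear": [0.026, 0.034, -0.123], "twist": -0.058}, {"grip": 0, "linear": [0.012, 0.034, -0.125], "twist": -0.058}])

```text
clock: 1.1
eef_pos: [0.3378, 0.3116, 0.1565]
tool_rot: [0.634, 0.313, -0.319, -0.631]
ft_force: [-0.7, -0.4, -0.5]
grip_width: 0.0855
```

```bash
python3 -c "
from h import *
plan([.427,.2315,.13],173.8,6)"
```

```text
t 1.1 p [0.3378 0.3116 0.1565] F [-0.7 -0.4 -0.5] w 0.0855 j [ 7.460e-01  2.170e-01 -2.280e-01  1.135e+00 -1.000e-03 -1.810e-01]
[[ 0.601 -0.005 -0.8  ]
 [ 0.8   -0.007  0.601]
 [-0.009 -1.     0.   ]]
dy 30.71 step mm [ 14.9 -13.3  -4.4] twist -0.0447
[-0.009, 0.022, -0.1]
[-0.017, 0.022, -0.098]
[-0.026, 0.022, -0.096]
[-0.035, 0.022, -0.094]
[-0.043, 0.022, -0.09]
[-0.051, 0.022, -0.086]
```

Request:
move_arm(increments=[{"grip": 0, "linear": [-0.01, 0.026, -0.12], "twist": -0.054}, {"grip": 0, "linear": [-0.021, 0.026, -0.118], "twist": -0.054}, {"grip": 0, "linear": [-0.033, 0.026, -0.115], "twist": -0.054}, {"grip": 0, "linear": [-0.044, 0.026, -0.111], "twist": -0.054}, {"grip": 0, "linear": [-0.055, 0.026, -0.106], "twist": -0.054}])

```text
clock: 1.6
eef_pos: [0.4312, 0.2293, 0.1269]
tool_rot: [0.52, 0.474, -0.484, -0.52]
ft_force: [-0.1, -0.2, 0.2]
grip_width: 0.0855
```

Run:
```python
from h import *
st(); grab('wrist','w1')
c=cv2.imread('pics/w1.png'); cv2.imwrite('pics/w1b.png',cv2.resize(c,(800,600)))
```

```text
t 1.6 p [0.4312 0.2293 0.1269] F [-0.1 -0.2  0.2] w 0.0855 j [ 0.491  0.301 -0.198  1.086 -0.004 -0.998]
[[ 0.081 -0.01  -0.997]
 [ 0.997 -0.01   0.081]
 [-0.011 -1.     0.009]]
```

View pics/w1b.png

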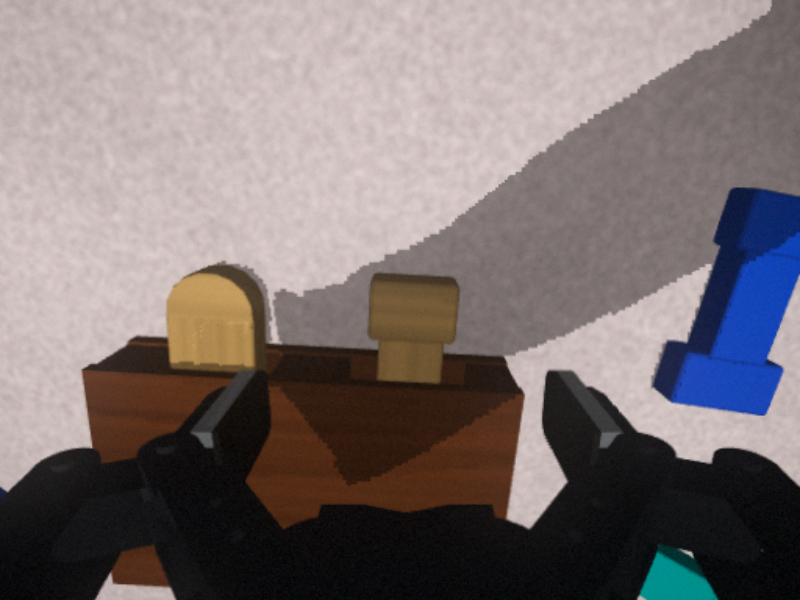

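The wrist view shows the winder's foot at (372–459, 280–340) and its waist running into the mouth at (380–442, 345–380). The paddle is at left.

Run:
```python
from h import *
l=[(371,285),(459,287),(457,340),(369,337),(379,380),(441,382)]
print(np.round(world('wrist','w1',[((x+.5)*.64-.5,(y+.5)*.64-.5) for x,y in l],.034),4))
plan([.4275,.231,.006],174,6)
```

```text
[[0.4469 0.2178 0.034 ]
 [0.4005 0.2227 0.034 ]
 [0.4032 0.2525 0.034 ]
 [0.4509 0.2467 0.034 ]
 [0.448  0.2726 0.034 ]
 [0.4134 0.2767 0.034 ]]
t 1.65 p [0.4336 0.2272 0.1261] F [ 1.1 -0.4 -0.4] w 0.0858 j [ 0.487  0.303 -0.196  1.084 -0.007 -1.003]
[[ 0.081 -0.008 -0.997]
 [ 0.997 -0.012  0.081]
 [-0.013 -1.     0.007]]
dy -1.35 step mm [ -1.    0.6 -20. ] twist 0.002
[0.004, 0.1, 0.005]
[0.004, 0.1, 0.005]
[0.004, 0.1, 0.005]
[0.004, 0.1, 0.005]
[0.004, 0.1, 0.005]
[0.004, 0.1, 0.005]
```

Request:
move_arm(increments=[{"grip": 0, "linear": [0.004, 0.12, 0.008], "twist": 0.006}, {"grip": 0, "linear": [0.004, 0.12, 0.008], "twist": 0.006}, {"grip": 0, "linear": [0.004, 0.12, 0.008], "twist": 0}, {"grip": 0, "linear": [0.004, 0.12, 0.006], "twist": 0}, {"grip": 0, "linear": [0.004, 0.1, 0.004], "twist": 0}])

```text
clock: 2.15
eef_pos: [0.4295, 0.2298, 0.0077]
tool_rot: [0.529, 0.467, -0.474, -0.526]
ft_force: [0.0, 1.0, -0.6]
grip_width: 0.0856
```

```bash
python3 -c "
from h import *
plan([.4268,.231,.006],173.6,3)"
```

```text
t 2.15 p [0.4295 0.2298 0.0077] F [ 0.   1.  -0.6] w 0.0856 j [ 0.495  0.442 -0.354  0.783 -0.007 -0.962]
[[ 0.113 -0.004 -0.994]
 [ 0.993 -0.01   0.114]
 [-0.01  -1.     0.003]]
dy 0.12 step mm [-0.9  0.4 -0.6] twist -0.0003
[0.002, 0.003, 0.005]
[0.002, 0.003, 0.005]
[0.002, 0.003, 0.005]
```

Request:
move_arm(increments=[{"grip": 0.2, "linear": [0.006, 0.006, 0.013], "twist": 0}, {"grip": 0.5, "linear": [0, 0, 0], "twist": 0}, {"grip": 1, "linear": [0, 0, 0], "twist": 0}, {"grip": 1, "linear": [0, 0, 0], "twist": 0}, {"grip": 1, "linear": [0, 0, 0], "twist": 0}])

```text
clock: 2.65
eef_pos: [0.4249, 0.2305, 0.0057]
tool_rot: [0.529, 0.465, -0.476, -0.526]
ft_force: [0.2, 0.6, -0.9]
grip_width: 0.0473
```

Request:
move_arm(increments=[{"grip": 1, "linear": [0, 0, 0], "twist": 0}, {"grip": 1, "linear": [0, 0, 0], "twist": 0}, {"grip": 1, "linear": [0, -0.01, 0], "twist": 0}, {"grip": 1, "linear": [0, 0, 0], "twist": 0}, {"grip": 1, "linear": [-0.02, 0, 0], "twist": 0}])

```text
clock: 3.15
eef_pos: [0.4252, 0.2273, 0.0093]
tool_rot: [0.529, 0.467, -0.475, -0.526]
ft_force: [-0.6, -0.1, -1.8]
grip_width: 0.0478
```

```bash
python3 -c "
from h import *
plan([.4125,.101,.009],173.6,10)"
```

```text
t 3.15 p [0.4252 0.2273 0.0093] F [-0.6 -0.1 -1.8] w 0.0478 j [ 0.495  0.433 -0.364  0.785 -0.007 -0.962]
[[ 0.113 -0.006 -0.994]
 [ 0.993 -0.011  0.113]
 [-0.011 -1.     0.005]]
dy 0.12 step mm [ -1.3 -12.6  -0. ] twist -0.0001
[-0.063, 0.001, -0.001]
[-0.063, 0.001, -0.001]
[-0.063, 0.001, -0.001]
[-0.063, 0.001, -0.001]
[-0.063, 0.001, -0.001]
[-0.063, 0.001, -0.001]
[-0.063, 0.001, -0.001]
[-0.063, 0.001, -0.001]
[-0.063, 0.001, -0.001]
[-0.063, 0.001, -0.001]
```

Request:
move_arm(increments=[{"grip": 1, "linear": [-0.04, 0, 0], "twist": 0}, {"grip": 1, "linear": [-0.07, 0, 0], "twist": 0}, {"grip": 1, "linear": [-0.07, 0, 0], "twist": 0}, {"grip": 1, "linear": [-0.07, 0, 0], "twist": 0}, {"grip": 1, "linear": [-0.07, 0, 0], "twist": 0}])

```text
clock: 3.65
eef_pos: [0.4157, 0.1592, 0.0096]
tool_rot: [0.528, 0.467, -0.476, -0.526]
ft_force: [-1.4, 1.7, -0.9]
grip_width: 0.0475
```

Request:
move_arm(increments=[{"grip": 1, "linear": [-0.07, 0, 0], "twist": 0}, {"grip": 1, "linear": [-0.07, 0, 0], "twist": 0}, {"grip": 1, "linear": [-0.07, 0, 0], "twist": 0}, {"grip": 1, "linear": [-0.07, 0, 0], "twist": 0}, {"grip": 1, "linear": [-0.07, 0, 0], "twist": 0}])

```text
clock: 4.15
eef_pos: [0.4076, 0.0799, 0.0112]
tool_rot: [0.531, 0.465, -0.474, -0.526]
ft_force: [-0.1, -0.3, -1.6]
grip_width: 0.0478
```

Run:
```python
from h import *
st(); b,_=grab('top','t2')
cv2.imwrite('pics/t2b.png',cv2.resize(b[145:270,120:340],None,fx=3.6,fy=3.6,interpolation=cv2.INTER_CUBIC))
```

```text
t 4.15 p [0.4076 0.0799 0.0112] F [-0.1 -0.3 -1.6] w 0.0478 j [ 0.203  0.326 -0.536  0.717 -0.013 -1.249]
[[ 0.118 -0.005 -0.993]
 [ 0.993 -0.015  0.118]
 [-0.015 -1.     0.004]]
```

View pics/t2b.png

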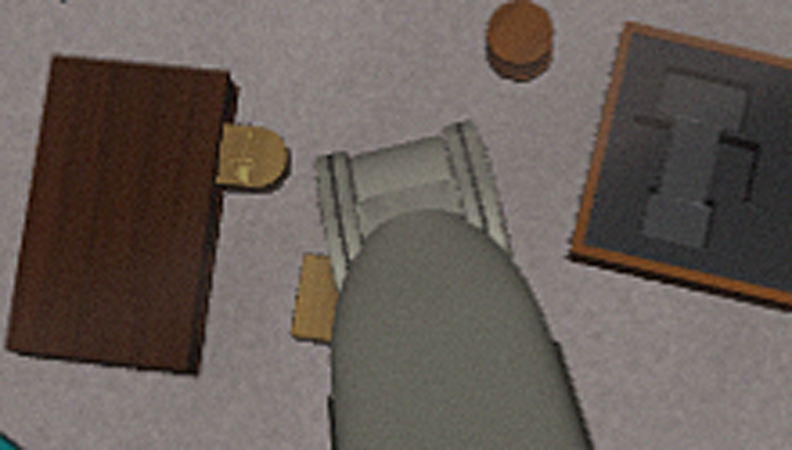

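The winder is clear of the rack, with its head at (295–335, 255–342), and the paddle has not moved. Next I lower it and let go.

Request:
move_arm(increments=[{"grip": 1, "linear": [0, 0.02, 0], "twist": 0}, {"grip": 1, "linear": [0, 0.02, 0], "twist": 0}, {"grip": 1, "linear": [0, 0.01, 0], "twist": 0}, {"grip": 1, "linear": [0, 0.006, 0], "twist": 0}, {"grip": 1, "linear": [0, 0, 0], "twist": 0}])

```text
clock: 4.7
eef_pos: [0.4072, 0.0761, -0.0009]
tool_rot: [0.533, 0.463, -0.473, -0.526]
ft_force: [-0.1, 0.2, -2.3]
grip_width: 0.0472
```

Request:
move_arm(increments=[{"grip": 1, "linear": [0, 0.006, 0], "twist": 0}, {"grip": 1, "linear": [0, 0.006, 0], "twist": 0}, {"grip": 1, "linear": [0, 0, 0], "twist": 0}, {"grip": 1, "linear": [0, 0, 0], "twist": 0}, {"grip": 1, "linear": [0, 0, 0], "twist": 0}])

```text
clock: 5.2
eef_pos: [0.4079, 0.0771, -0.002]
tool_rot: [0.533, 0.464, -0.474, -0.525]
ft_force: [0.7, 0.0, -1.9]
grip_width: 0.0475
```

Request:
move_arm(increments=[{"grip": 0.3, "linear": [0, 0, 0], "twist": 0}, {"grip": 0, "linear": [0, 0, 0], "twist": 0}, {"grip": 0, "linear": [0, 0, 0], "twist": 0}, {"grip": 0, "linear": [0, -0.1, 0], "twist": 0}, {"grip": 0, "linear": [0, -0.2, 0], "twist": 0}])

```text
clock: 5.7
eef_pos: [0.4041, 0.0776, 0.055]
tool_rot: [0.531, 0.461, -0.477, -0.527]
ft_force: [0.8, -0.9, 0.1]
grip_width: 0.0852
```

Request:
move_arm(increments=[{"grip": 0, "linear": [0.1, -0.2, 0], "twist": 0}, {"grip": 0, "linear": [0.15, -0.2, 0], "twist": 0}, {"grip": 0, "linear": [0, -0.1, 0], "twist": 0}, {"grip": 0, "linear": [0, 0, 0], "twist": 0}, {"grip": 0, "linear": [0, 0, 0], "twist": 0}])

```text
clock: 6.2
eef_pos: [0.4141, 0.1316, 0.162]
tool_rot: [0.533, 0.463, -0.474, -0.527]
ft_force: [-0.1, -0.3, -0.4]
grip_width: 0.0856
```

Run:
```python
from h import *
st(); grab('wrist','w3')
c=cv2.imread('pics/w3.png'); cv2.imwrite('pics/w3b.png',cv2.resize(c,(800,600)))
```

```text
t 6.2 p [0.4141 0.1316 0.162 ] F [-0.1 -0.3 -0.4] w 0.0856 j [ 0.317  0.166 -0.277  1.138 -0.013 -1.131]
[[ 0.122 -0.005 -0.992]
 [ 0.992 -0.016  0.122]
 [-0.016 -1.     0.003]]
```

View pics/w3b.png

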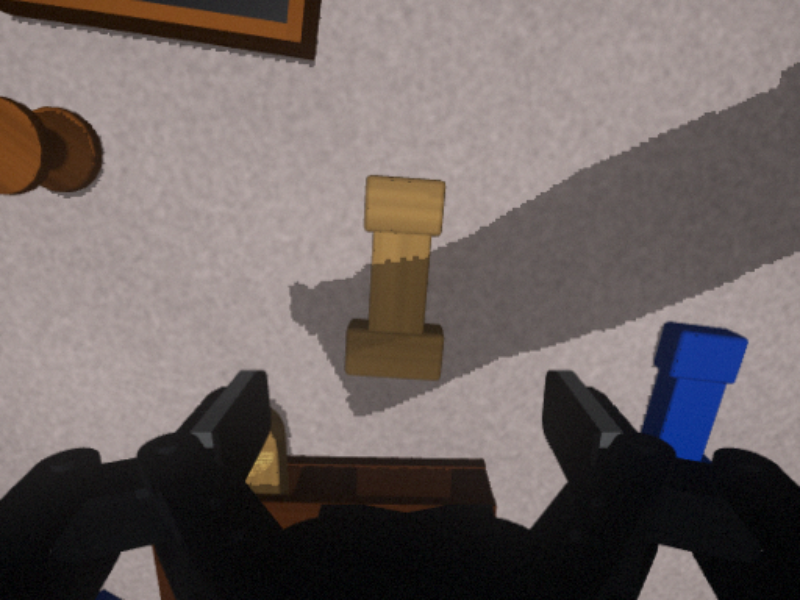

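The winder lies flat on the counter, free of the gripper: foot at (367–444, 180–235), head at (347–442, 325–380). I'll measure it for the waist grasp.

Run:
```python
from h import *
l=[(365,233),(441,236),(373,234),(430,236),(370,331),(424,333),(346,374),(440,380)]
P=world('wrist','w3',[((x+.5)*.64-.5,(y+.5)*.64-.5) for x,y in l],.024); print(np.round(P,4))
m=P.reshape(-1,2,3).mean(1); print(np.round(m,4), [round(float(np.linalg.norm(P[i]-P[i+1])),4) for i in (0,2,4,6)])
print('waist axis',np.degrees(np.arctan2(*(m[2]-m[1])[[1,0]])),'all', np.degrees(np.arctan2(*(m[3]-m[0])[[1,0]])),'len foot-step to head end',np.linalg.norm(m[3]-m[0]), 'centre',(m[1]+m[2])/2, m[3]-(m[3]-m[0])/np.linalg.norm(m[3]-m[0])*.065)
for uv in [(400,280),(395,355),(405,200)]: print(np.round(world('wrist','w3',[(uv[0]*.64,uv[1]*.64)]),4))
plan([.4137,.127,.002],173.4,7)
```

```text
[[0.4335 0.0961 0.024 ]
 [0.3875 0.1036 0.024 ]
 [0.4287 0.0973 0.024 ]
 [0.3942 0.1028 0.024 ]
 [0.4394 0.159  0.024 ]
 [0.4049 0.1647 0.024 ]
 [0.4594 0.1869 0.024 ]
 [0.398  0.1988 0.024 ]]
[[0.4105 0.0998 0.024 ]
 [0.4115 0.1    0.024 ]
 [0.4221 0.1618 0.024 ]
 [0.4287 0.1928 0.024 ]] [0.0466, 0.0349, 0.0349, 0.0626]
waist axis 80.20694580789734 all 78.9131785078554 len foot-step to head end 0.0947647970417661 centre [0.41678606 0.13093462 0.024     ] [0.41621453 0.1290483  0.024     ]
[[0.4157 0.1277 0.0259]]
[[0.4251 0.1767 0.0265]]
[[0.4066 0.0795 0.0269]]
t 6.25 p [0.414  0.1314 0.1618] F [ 0.2 -0.3  0.3] w 0.0853 j [ 0.317  0.166 -0.277  1.138 -0.013 -1.131]
[[ 0.122 -0.006 -0.992]
 [ 0.992 -0.016  0.123]
 [-0.017 -1.     0.004]]
dy 0.44 step mm [ -0.   -0.6 -22.8] twist -0.0005
[-0.001, 0.114, -0.001]
[-0.001, 0.114, -0.001]
[-0.001, 0.114, -0.001]
[-0.001, 0.114, -0.001]
[-0.001, 0.114, -0.001]
[-0.001, 0.114, -0.001]
[-0.001, 0.114, -0.001]
```

Request:
move_arm(increments=[{"grip": 0, "linear": [0.002, 0.155, -0.003], "twist": 0.006}, {"grip": 0, "linear": [0.002, 0.155, -0.003], "twist": 0.006}, {"grip": 0, "linear": [0.001, 0.155, -0.002], "twist": 0}, {"grip": 0, "linear": [0, 0.155, -0.002], "twist": 0}, {"grip": 0, "linear": [0, 0.13, 0], "twist": 0}])

```text
clock: 6.75
eef_pos: [0.4137, 0.1271, 0.0044]
tool_rot: [0.539, 0.455, -0.466, -0.534]
ft_force: [-0.7, -0.1, -0.2]
grip_width: 0.0857
```

```bash
python3 -c "
from h import *
plan([.4158,.1295,.000],171.5,2)"
```

```text
t 6.75 p [0.4137 0.1271 0.0044] F [-0.7 -0.1 -0.2] w 0.0857 j [ 0.308  0.366 -0.496  0.72  -0.014 -1.111]
[[ 0.151 -0.007 -0.988]
 [ 0.988 -0.016  0.151]
 [-0.017 -1.     0.004]]
dy 0.2 step mm [ 1.   1.2 -2.2] twist -0.0009
[0.007, 0.011, -0.004]
[0.007, 0.011, -0.004]
```

Request:
move_arm(increments=[{"grip": 0, "linear": [0.012, 0.02, -0.009], "twist": 0}, {"grip": 0.4, "linear": [0, 0, 0], "twist": 0}, {"grip": 1, "linear": [0, 0, 0], "twist": 0}, {"grip": 1, "linear": [0, 0, 0], "twist": 0}, {"grip": 1, "linear": [0, 0, 0], "twist": 0}])

```text
clock: 7.25
eef_pos: [0.4191, 0.1267, 0.0002]
tool_rot: [0.543, 0.454, -0.465, -0.532]
ft_force: [-0.3, -0.2, -1.5]
grip_width: 0.0349
```

Request:
move_arm(increments=[{"grip": 1, "linear": [0, 0, 0], "twist": 0}, {"grip": 1, "linear": [0, 0, 0], "twist": 0}, {"grip": 1, "linear": [0, 0, 0], "twist": 0}, {"grip": 1, "linear": [0, -0.1, 0], "twist": 0}, {"grip": 1, "linear": [0, -0.2, 0], "twist": 0}])

```text
clock: 7.75
eef_pos: [0.4145, 0.1267, 0.0588]
tool_rot: [0.541, 0.451, -0.468, -0.534]
ft_force: [0.7, 0.1, -1.5]
grip_width: 0.0354
```

Run:
```python
from h import *
# refine seat from the top view: fit of case corners
plan([.521,-.106,.14],74.4,15)
```

```text
t 7.75 p [0.4145 0.1267 0.0588] F [ 0.7  0.1 -1.5] w 0.0354 j [ 0.31   0.288 -0.426  0.876 -0.018 -1.105]
[[ 0.155 -0.012 -0.988]
 [ 0.988 -0.023  0.155]
 [-0.025 -1.     0.009]]
dy -96.67 step mm [  7.1 -15.5   5.4] twist 0.0562
[-0.072, -0.026, -0.047]
[-0.066, -0.026, -0.055]
[-0.06, -0.026, -0.062]
[-0.052, -0.026, -0.068]
[-0.044, -0.026, -0.073]
[-0.036, -0.026, -0.078]
[-0.027, -0.026, -0.081]
[-0.017, -0.026, -0.084]
[-0.008, -0.026, -0.085]
[0.002, -0.026, -0.086]
[0.011, -0.026, -0.085]
[0.021, -0.026, -0.083]
[0.03, -0.026, -0.08]
[0.039, -0.026, -0.076]
[0.047, -0.026, -0.072]
```

Request:
move_arm(increments=[{"grip": 1, "linear": [-0.072, -0.06, -0.047], "twist": 0.056}, {"grip": 1, "linear": [-0.066, -0.06, -0.055], "twist": 0.056}, {"grip": 1, "linear": [-0.06, -0.06, -0.062], "twist": 0.056}, {"grip": 1, "linear": [-0.052, -0.05, -0.068], "twist": 0.056}, {"grip": 1, "linear": [-0.044, -0.05, -0.073], "twist": 0.056}])

```text
clock: 8.25
eef_pos: [0.4495, 0.0496, 0.1208]
tool_rot: [0.651, 0.281, -0.295, -0.64]
ft_force: [0.2, -0.7, -1.1]
grip_width: 0.0352
```

Request:
move_arm(increments=[{"grip": 1, "linear": [-0.036, -0.03, -0.078], "twist": 0.056}, {"grip": 1, "linear": [-0.027, -0.03, -0.081], "twist": 0.056}, {"grip": 1, "linear": [-0.017, -0.03, -0.084], "twist": 0.056}, {"grip": 1, "linear": [-0.008, -0.02, -0.085], "twist": 0.056}, {"grip": 1, "linear": [0.002, 0, -0.086], "twist": 0.056}])

```text
clock: 8.75
eef_pos: [0.4819, -0.0315, 0.1448]
tool_rot: [0.708, 0.084, -0.097, -0.695]
ft_force: [0.0, -0.1, -1.9]
grip_width: 0.0348
```

Run:
```python
from h import *
plan([.50,-.10,.16],74.4,5)
```

```text
t 8.75 p [ 0.4819 -0.0315  0.1448] F [ 0.  -0.1 -1.9] w 0.0348 j [-0.052  0.276 -0.182  1.128 -0.021 -0.308]
[[ 0.967 -0.016 -0.254]
 [ 0.254 -0.021  0.967]
 [-0.021 -1.    -0.016]]
dy -30.32 step mm [  3.6 -13.7   3. ] twist 0.0529
[-0.0, -0.014, -0.071]
[0.007, -0.014, -0.071]
[0.015, -0.014, -0.07]
[0.022, -0.014, -0.068]
[0.029, -0.014, -0.065]
```

Request:
move_arm(increments=[{"grip": 1, "linear": [0.07, -0.02, -0.08], "twist": 0.053}, {"grip": 1, "linear": [0.09, -0.02, -0.08], "twist": 0.053}, {"grip": 1, "linear": [0.1, -0.02, -0.08], "twist": 0.053}, {"grip": 1, "linear": [0.11, -0.02, -0.07], "twist": 0.053}, {"grip": 1, "linear": [0.12, -0.02, -0.07], "twist": 0.053}])

```text
clock: 9.25
eef_pos: [0.5796, -0.1072, 0.1617]
tool_rot: [0.707, -0.113, 0.096, -0.692]
ft_force: [-0.2, 0.6, -1.8]
grip_width: 0.0351
```

Request:
move_arm(increments=[{"grip": 1, "linear": [0, 0, 0], "twist": 0}, {"grip": 1, "linear": [0, 0, 0], "twist": 0}, {"grip": 1, "linear": [0, 0, 0], "twist": 0}, {"grip": 1, "linear": [0, 0, 0], "twist": 0}, {"grip": 1, "linear": [0, 0, 0], "twist": 0}])

```text
clock: 9.75
eef_pos: [0.5784, -0.1076, 0.159]
tool_rot: [0.707, -0.115, 0.094, -0.692]
ft_force: [-0.6, -0.8, -2.4]
grip_width: 0.0354
```

Run:
```python
from h import *
st(); grab('wrist','w4')
c=cv2.imread('pics/w4.png'); cv2.imwrite('pics/w4b.png',cv2.convertScaleAbs(cv2.resize(c,(800,600),interpolation=cv2.INTER_CUBIC),alpha=1.5,beta=10))
```

```text
t 9.75 p [ 0.5784 -0.1076  0.159 ] F [-0.6 -0.8 -2.4] w 0.0354 j [-0.172  0.476  0.156  1.28  -0.022  0.124]
[[ 0.956 -0.033  0.291]
 [-0.292 -0.017  0.956]
 [-0.026 -0.999 -0.026]]
```

View pics/w4b.png

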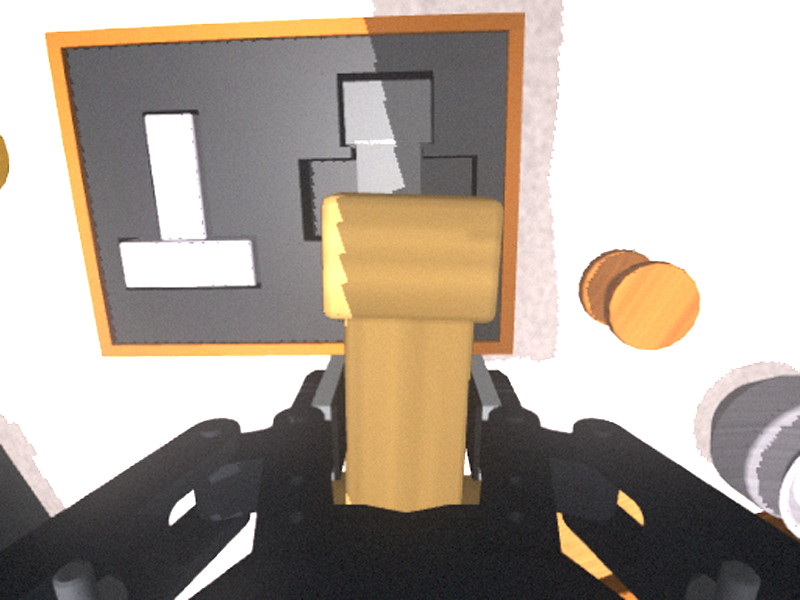

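The wrist view shows the case with its empty cutout: foot end (338–433, 72–147), finger notch (301–476, 157–240). The held winder's foot is at (325–500, 195–322).

Run:
```python
from h import *
print(np.round(np.array(bot.camera_params('wrist')['T_tool_cam']),3).tolist())
w=lambda l,z: world('wrist','w4',[((x+.5)*.64-.5,(y+.5)*.64-.5) for x,y in l],z)
a=lambda v: round(float(np.degrees(np.arctan2(v[1],v[0]))),2)
c=w([(47,33),(524,13),(512,355),(102,355)],.04)
d=np.diff(np.r_[c,c[:1]],axis=0); print('case',np.round(c,4).tolist(),np.round(np.linalg.norm(d,axis=1),4),[a(v) for v in d],'mean',c.mean(0).round(4))
f=w([(338,74),(433,72),(434,143),(341,147)],.036); print('foot cut',np.round(f,4).tolist(),np.linalg.norm(f[1]-f[0]),'ang',a(f[1]-f[0]))
n=w([(301,159),(476,156),(305,240)],.036); print('notch',np.round(n,4).tolist(),'w',np.linalg.norm(n[1]-n[0]),a(n[1]-n[0]),a(n[2]-n[0]))
zt=float(np.load('pics/w4.npz')['p'][2])+.024
g=w([(325,318),(500,320),(345,322),(472,322),(345,500),(463,503),(326,200),(500,203)],zt); print('held',np.round(g,4).tolist(),[round(float(np.linalg.norm(g[i]-g[i+1])),4) for i in (0,2,4,6)])
m=g.reshape(-1,2,3).mean(1); print(a(m[2]-m[1]),a(m[0]-m[3]),np.round(m,4).tolist())
for t in [(410,260),(410,400)]: print(w([t],None).round(4))
```

```text
[[-0.0, 0.963, 0.271, -0.07], [0.001, -0.271, 0.963, -0.144], [1.0, 0.001, -0.0, -0.0], [0.0, 0.0, 0.0, 1.0]]
case [[0.382, -0.2548, 0.04], [0.4513, -0.0093, 0.04], [0.6314, -0.0601, 0.04], [0.5598, -0.3066, 0.04]] [0.2551 0.1872 0.2566 0.1851] [74.26, -15.77, -106.21, 163.77] mean [ 0.5061 -0.1577  0.04  ]
foot cut [[0.4498, -0.1109, 0.036], [0.4641, -0.0616, 0.036], [0.4994, -0.0713, 0.036], [0.4862, -0.1215, 0.036]] 0.0512853652566434 ang 73.83
notch [[0.4856, -0.1452, 0.036], [0.5128, -0.0508, 0.036], [0.5294, -0.1586, 0.036]] w 0.0981941500259882 73.93 -16.99
held [[0.5442, -0.1205, 0.183], [0.5584, -0.0745, 0.183], [0.5468, -0.1155, 0.183], [0.5567, -0.0819, 0.183], [0.6014, -0.1342, 0.183], [0.6123, -0.0995, 0.183], [0.514, -0.1097, 0.183], [0.5278, -0.0668, 0.183]] [0.0482, 0.035, 0.0364, 0.045]
-18.18 -16.98 [[0.5513, -0.0975, 0.183], [0.5518, -0.0987, 0.183], [0.6069, -0.1168, 0.183], [0.5209, -0.0882, 0.183]]
[[ 0.5349 -0.0931  0.1861]]
[[ 0.5736 -0.1048  0.1847]]
```

```bash
python3 -c "
from h import *
plan([.5188,-.1038,.06],75.2,5)"
```

```text
t 9.8 p [ 0.5784 -0.1075  0.1591] F [ 0.4 -0.4 -1.4] w 0.0352 j [-0.172  0.476  0.156  1.28  -0.022  0.124]
[[ 0.956 -0.033  0.291]
 [-0.292 -0.017  0.956]
 [-0.026 -0.999 -0.026]]
dy 2.13 step mm [-11.9   0.7 -19.8] twist -0.0037
[-0.055, 0.101, -0.011]
[-0.056, 0.101, -0.011]
[-0.056, 0.101, -0.01]
[-0.056, 0.101, -0.01]
[-0.056, 0.101, -0.01]
```

Request:
move_arm(increments=[{"grip": 1, "linear": [-0.055, 0.1, -0.011], "twist": -0.003}, {"grip": 1, "linear": [-0.055, 0.1, -0.011], "twist": -0.003}, {"grip": 1, "linear": [-0.055, 0.1, -0.01], "twist": -0.003}, {"grip": 1, "linear": [-0.055, 0.1, -0.01], "twist": -0.003}, {"grip": 1, "linear": [-0.055, 0.1, -0.01], "twist": 0}])

```text
clock: 10.3
eef_pos: [0.5222, -0.1026, 0.0627]
tool_rot: [0.708, -0.1, 0.088, -0.693]
ft_force: [-0.2, 0.7, -2.7]
grip_width: 0.0346
```

Request:
move_arm(increments=[{"grip": 1, "linear": [0, 0, 0], "twist": 0}, {"grip": 1, "linear": [0, 0, 0], "twist": 0}, {"grip": 1, "linear": [0, 0, 0], "twist": 0}, {"grip": 1, "linear": [0, 0, 0], "twist": 0}, {"grip": 1, "linear": [0, 0, 0], "twist": 0}])

```text
clock: 10.8
eef_pos: [0.5222, -0.1018, 0.0642]
tool_rot: [0.708, -0.099, 0.088, -0.693]
ft_force: [0.5, 0.2, -1.4]
grip_width: 0.0352
```

```bash
python3 -c "
from h import *
plan([.5188,-.1038,.047],74.5,3)"
```

```text
t 10.8 p [ 0.5222 -0.1018  0.0642] F [ 0.5  0.2 -1.4] w 0.0352 j [-0.18   0.445 -0.163  0.979 -0.022  0.086]
[[ 0.965 -0.019  0.262]
 [-0.262 -0.019  0.965]
 [-0.014 -1.    -0.023]]
dy -0.31 step mm [-1.1 -0.7 -5.7] twist 0.0009
[-0.004, 0.029, -0.004]
[-0.004, 0.029, -0.004]
[-0.004, 0.029, -0.004]
```

Request:
move_arm(increments=[{"grip": 1, "linear": [-0.014, 0.04, -0.01], "twist": 0.002}, {"grip": 1, "linear": [0, 0.03, 0], "twist": 0}, {"grip": 1, "linear": [0, 0.02, 0], "twist": 0}, {"grip": 1, "linear": [0, 0, 0], "twist": 0}, {"grip": 1, "linear": [0, 0, 0], "twist": 0}])

```text
clock: 11.3
eef_pos: [0.5196, -0.1038, 0.0455]
tool_rot: [0.708, -0.1, 0.09, -0.693]
ft_force: [-0.1, -0.5, -1.1]
grip_width: 0.0349
```

Run:
```python
from h import *
plan([.5188,-.1038,.03],74.5,3); grab('wrist','w5')
c=cv2.imread('pics/w5.png')[70:370,100:420]; cv2.imwrite('pics/w5b.png',cv2.convertScaleAbs(cv2.resize(c,(640,600),interpolation=cv2.INTER_CUBIC),alpha=1.5,beta=10))
```

```text
t 11.3 p [ 0.5196 -0.1038  0.0455] F [-0.1 -0.5 -1.1] w 0.0349 j [-0.184  0.462 -0.193  0.929 -0.022  0.086]
[[ 0.964 -0.017  0.266]
 [-0.267 -0.019  0.964]
 [-0.011 -1.    -0.023]]
dy -0.05 step mm [-0.3  0.  -5.2] twist 0.0001
[-0.001, 0.026, 0.0]
[-0.001, 0.026, 0.0]
[-0.001, 0.026, 0.0]
```

View pics/w5b.png

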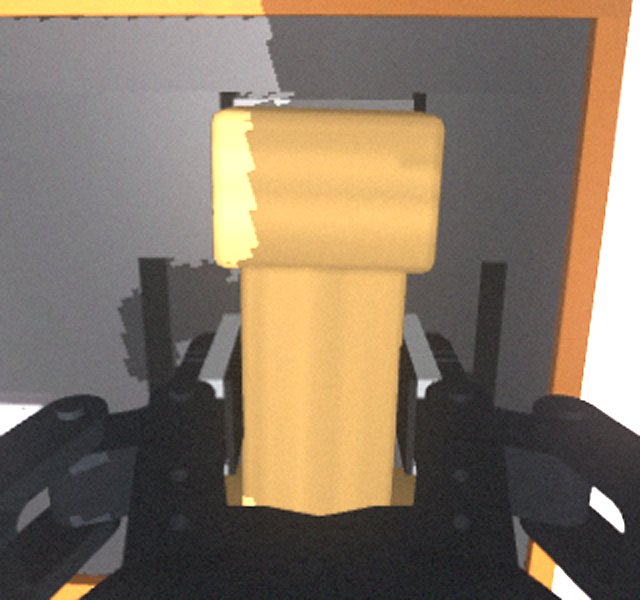

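Run:
```python
from h import *
w=lambda l,z: world('wrist','w5',[((x+.5)/2-.5+100,(y+.5)/2-.5+70) for x,y in l],z)
u=np.array([np.cos(np.radians(-16)),np.sin(np.radians(-16)),0]);v=np.array([-u[1],u[0],0])
def s(n,l,z):
    P=w(l,z)-[.5196,-.1038,0]; print(n,'along/lateral mm',np.round(np.c_[P@u,P@v]*1e3,1).tolist())
s('cut foot end',[(220,93),(427,93)],.036); s('notch front corners',[(140,258),(505,262)],.036)
s('foot step',[(213,266),(436,271)],.0695); s('waist',[(242,270),(406,271),(244,503),(391,505)],.0695); s('foot outer',[(213,117),(442,120)],.0695)
```

```text
cut foot end along/lateral mm [[-65.1, -26.8], [-65.6, 25.7]]
notch front corners along/lateral mm [[-20.8, -50.5], [-21.4, 49.3]]
foot step along/lateral mm [[-29.5, -23.2], [-29.2, 24.6]]
waist along/lateral mm [[-28.7, -17.0], [-29.1, 18.2], [30.7, -18.1], [30.3, 17.5]]
foot outer along/lateral mm [[-61.0, -22.1], [-60.9, 23.9]]
```

Request:
move_arm(increments=[{"grip": 1, "linear": [-0.003, 0.02, -0.004], "twist": -0.006}, {"grip": 1, "linear": [0, 0.015, 0], "twist": 0}, {"grip": 1, "linear": [0, 0.01, 0], "twist": 0}, {"grip": 1, "linear": [0, 0, 0], "twist": 0}, {"grip": 1, "linear": [0, 0, 0], "twist": 0}])

```text
clock: 11.85
eef_pos: [0.5187, -0.1046, 0.0358]
tool_rot: [0.709, -0.096, 0.085, -0.694]
ft_force: [0.4, 0.7, -1.8]
grip_width: 0.0353
```

Request:
move_arm(increments=[{"grip": 1, "linear": [0, 0.015, 0], "twist": 0}, {"grip": 1, "linear": [0, 0.015, 0], "twist": 0}, {"grip": 1, "linear": [0, 0, 0], "twist": 0}, {"grip": 1, "linear": [0, 0, 0], "twist": 0}, {"grip": 1, "linear": [0, 0, 0], "twist": 0}])

```text
clock: 12.35
eef_pos: [0.5187, -0.1047, 0.0294]
tool_rot: [0.709, -0.095, 0.085, -0.694]
ft_force: [0.2, 0.4, -1.3]
grip_width: 0.0353
```

```bash
python3 -c "
from h import *
plan([.5189,-.1045,.022],74.5,3)"
```

```text
t 12.35 p [ 0.5187 -0.1047  0.0294] F [ 0.2  0.4 -1.3] w 0.0353 j [-0.187  0.481 -0.212  0.891 -0.022  0.07 ]
[[ 0.967 -0.017  0.254]
 [-0.254 -0.019  0.967]
 [-0.011 -1.    -0.023]]
dy -0.8 step mm [ 0.1  0.1 -2.5] twist 0.0023
[0.0, 0.012, 0.001]
[0.0, 0.012, 0.001]
[0.0, 0.012, 0.001]
```

Request:
move_arm(increments=[{"grip": 1, "linear": [0, 0.015, 0], "twist": 0}, {"grip": 1, "linear": [0, 0.015, 0], "twist": 0}, {"grip": 1, "linear": [0, 0.015, 0], "twist": 0}, {"grip": 1, "linear": [0, 0.015, 0], "twist": 0}, {"grip": 1, "linear": [0, 0, 0], "twist": 0}])

```text
clock: 12.85
eef_pos: [0.5192, -0.1049, 0.0195]
tool_rot: [0.709, -0.095, 0.086, -0.694]
ft_force: [-1.2, 0.2, -0.1]
grip_width: 0.0352
```

Request:
move_arm(increments=[{"grip": 1, "linear": [0, 0.015, 0], "twist": 0}, {"grip": 1, "linear": [0, 0.015, 0], "twist": 0}, {"grip": 1, "linear": [0, 0.02, 0], "twist": 0}, {"grip": 1, "linear": [0, 0.02, 0], "twist": 0}, {"grip": 1, "linear": [0, 0.02, 0], "twist": 0}])

```text
clock: 13.35
eef_pos: [0.5195, -0.105, 0.0154]
tool_rot: [0.708, -0.093, 0.089, -0.695]
ft_force: [-10.7, 1.2, 29.4]
grip_width: 0.035
```

Request:
move_arm(increments=[{"grip": 1, "linear": [0, 0, 0], "twist": 0}, {"grip": 0.38, "linear": [0, 0, 0], "twist": 0}, {"grip": 0.38, "linear": [0, 0, 0], "twist": 0}, {"grip": 0.38, "linear": [0, 0, 0], "twist": 0}, {"grip": 0.38, "linear": [0, 0, 0], "twist": 0}])

```text
clock: 13.85
eef_pos: [0.5204, -0.1053, 0.0167]
tool_rot: [0.708, -0.092, 0.09, -0.695]
ft_force: [0.5, -0.2, 0.6]
grip_width: 0.0527
```

Request:
move_arm(increments=[{"grip": 0.38, "linear": [0, -0.04, 0], "twist": 0}, {"grip": 0.38, "linear": [0, -0.1, 0], "twist": 0}, {"grip": 0.38, "linear": [0, -0.2, 0], "twist": 0}, {"grip": 1, "linear": [0.1, -0.2, 0], "twist": 0}, {"grip": 1, "linear": [0.1, 0, 0], "twist": 0}])

```text
clock: 14.35
eef_pos: [0.5562, -0.1126, 0.1263]
tool_rot: [0.708, -0.095, 0.086, -0.695]
ft_force: [0.5, -0.4, -0.4]
grip_width: 0.025
```

Run:
```python
from h import *
st(); grab('wrist','w6')
c=cv2.imread('pics/w6.png')[0:300,80:480]; cv2.imwrite('pics/w6b.png',cv2.convertScaleAbs(cv2.resize(c,(800,600),interpolation=cv2.INTER_CUBIC),alpha=1.4,beta=10))
```

```text
t 14.35 p [ 0.5562 -0.1126  0.1263] F [ 0.5 -0.4 -0.4] w 0.025 j [-0.19   0.445  0.019  1.156 -0.019  0.067]
[[ 0.967 -0.015  0.254]
 [-0.254 -0.016  0.967]
 [-0.01  -1.    -0.019]]
```

View pics/w6b.png

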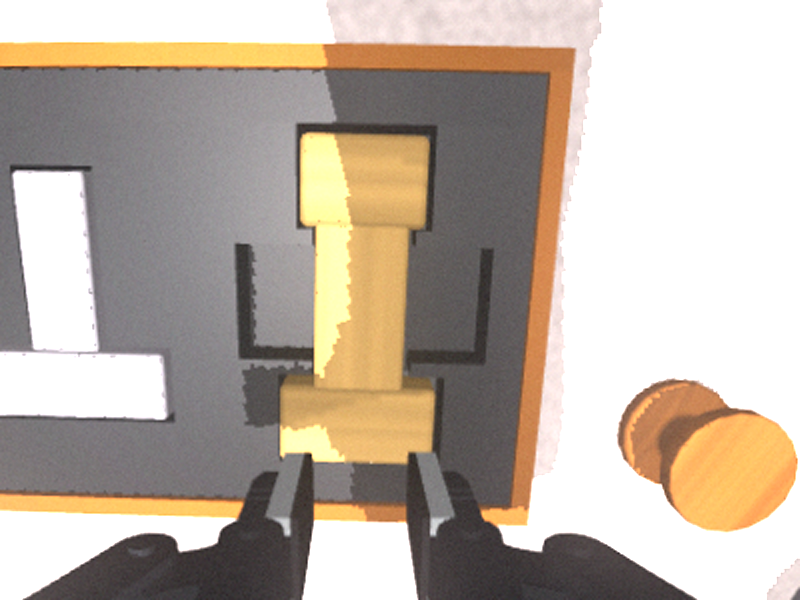

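The winder sits in the cutout, head end at (282–435, 378–463) and foot end at (300–433, 130–228). I'll check height and level from the depth.

Run:
```python
from h import *
def z(n,x0,x1,y0,y1):
    P=world('wrist','w6',[(80+x/2,y/2) for x in np.linspace(x0,x1,14) for y in np.linspace(y0,y1,8)]); print(n,'z mm',np.round(np.median(P[:,2])*1e3,2),'xy',np.round(np.median(P,0)[:2],3),'sd',round(P[:,2].std()*1e3,2))
z('foot',310,425,145,215);z('waist',325,395,240,375);z('head',295,425,400,450)
z('head L',295,320,405,450);z('head R',395,425,405,450);z('foot L',310,330,145,215);z('foot R',405,425,145,215)
z('foam near foot L',200,280,100,200);z('foam R foot',450,520,100,200);z('foam L head',190,240,380,470);z('foam R head',450,500,390,470);z('gauge',0,150,365,405);z('gauge stem',30,80,180,330)
```

```text
foot z mm 41.28 xy [ 0.476 -0.091] sd 0.75
waist z mm 41.42 xy [ 0.521 -0.105] sd 0.62
head z mm 41.59 xy [ 0.568 -0.118] sd 0.6
head L z mm 41.58 xy [ 0.564 -0.139] sd 0.59
head R z mm 41.45 xy [ 0.574 -0.098] sd 0.63
foot L z mm 41.42 xy [ 0.473 -0.108] sd 30.42
foot R z mm 41.18 xy [ 0.481 -0.074] sd 0.76
foam near foot L z mm 37.38 xy [ 0.453 -0.134] sd 0.66
foam R foot z mm 37.43 xy [ 0.477 -0.046] sd 0.7
foam L head z mm 37.6 xy [ 0.554 -0.177] sd 0.66
foam R head z mm 37.52 xy [ 0.584 -0.072] sd 21.97
gauge z mm 41.52 xy [ 0.523 -0.227] sd 0.63
gauge stem z mm 41.41 xy [ 0.473 -0.215] sd 21.61
```

The winder stands 4.0 mm proud of the foam at foot, waist and head, level with the seated gauge. That is fully home, so I'm handing in.

```bash
python3 -c "
from h import *
st(); print(bot.job_done())"
```

```text
t 14.4 p [ 0.558  -0.1132  0.1238] F [4.  0.7 0.2] w 0.017 j [-0.19   0.451  0.021  1.152 -0.019  0.067]
[[ 0.967 -0.015  0.254]
 [-0.254 -0.016  0.967]
 [-0.011 -1.    -0.02 ]]
the job is handed in; nothing more can be done
None
```

The winder is seated in its cutout and the job is handed in at 14.4 s on the robot's clock. I pulled it from the rack by its foot, laid it flat on the bare counter and let go. The last 2 mm or so there was a small drop, with no contact force before release. I then picked it up by the waist, set it into the cutout, pressed until it stopped at about 29 N, let go and moved clear.

- **Height and level:** By the wrist camera's depth, the winder's top stands 3.9–4.0 mm above the foam at foot, waist and head, and level with the seated gauge. All the absolute heights read about 1.4 mm high, which is within the 2 mm calibration.
- **Last force reading:** It showed 4 N sideways with the gripper still closing at 124 mm height, clear of everything. I take this to be motion or noise.
- **Bystanders:** The paddle had not moved when the winder came out of the rack. The gauge looked undisturbed in the last wrist picture. I took no final top picture to confirm the other objects.

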